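Fume extractor up to speed three

ROBOT

A 6-joint arm with a two-finger parallel gripper is mounted at the origin on the work surface. World frame = base frame: x ahead of the robot, y to its left, z up, the work surface at z = 0. Lengths are in mm, angles in degrees, forces in N, time in s.
With the tool pointing down it reaches from about 275 to 825 mm from the base axis. Payload 4.9 kg.
Tool frame: the origin (TCP) lies midway between the tips of the shut fingers; the grasp point (between the pads) lies ctrl.hold_point_z behind it (ctrl.hold_point_z is the distance from the TCP to the grasp point, in mm); z points along the fingers, y is the direction in which the jaws open and shut (so a half turn about z gives the same grasp; the last joint's range is limited). The gripper opens to 85 mm and grips with 20 to 120 N. Pads are 22 mm wide; open, the fingers measure 114 mm over their backs; the gripper's body (76 mm by 85 mm) begins 54 mm behind the grasp point. The pads swing forward as they close: fully open they stand 13 mm farther back than shut.
Start: joints at [61.753, 18.69, -11.035, 60.275, 0, 82.311], TCP at [193.128, 514.995, 206.381] pointing down, gripper open.
Joint ranges: [-152.03, 152.03], [-55.5, 102.48], [-74.3, 77.21], [-110.64, 120.58], [-84.22, 78.4], [-180, 180]. Speed limits (degrees/s): [147.25, 147.25, 180, 180, 180, 180].

INTERFACE

Orientations are given as a 3x3 rotation matrix whose columns are the frame's x, y, z axes.
In Python, from workcell import observe, cams, job, ctrl gives the robot as it stands.
- The arm moves only by the tool apply_moves, never from a script. Its argument "deltas" is text: rows parted by semicolons, each of 5 numbers parted by spaces: the opening, from 0 (shut) to 1 (fully open), then the shift along the tool's x, y, z in mm, then the turn about the tool's z in degrees. In form: grip dx dy dz yaw; .... A call has 1 to 10 rows; each row shifts and turns the commanded pose from where the row before left it, along the tool's axes as they then stand; what a row does not reach is not made up. A row lasts 1/10 s, in which the tool goes at most 50 mm and 8.59 degrees, less where a joint would pass 70% of its speed; a pose out of reach is approached as far as the arm can. A call is refused whole if a number of a shift passes 50 or a number of a turn 8.59, either way. A call with a gripper value outside its range is refused whole. The fingers move at their own pace and stop on an object; "force" is the grip in N (left out, the last holds). Time passes only in rows, so rows that do not move let the fingers close. It gives the time, the measured TCP pose, the force and the opening at its end, in the units of the state.
- observe(): the state, without advancing time (a new reading comes with each control period).
- cams.snapshot(name): name is "scene" or "top" or "wrist"; returns (picture, depth): 480x640x3 uint8, blue, green, red; 480x640 float32, mm along the optical axis (not along the pixel's ray), 0 where there is no reading.
- cams.camera_params(name): a dict with "fx", "fy", "cx", "cy" (pixels), "extrinsics" (4x4, takes a point from world to camera coordinates); the wrist camera has in their place "T_tool_cam" (4x4, takes a point from camera to tool coordinates, whose origin is the TCP and whose axes are the flange's). Camera axes: x right, y up, looking along -z (the intrinsics and any distortion apply to the point x, -y, -z); pixel columns grow to the right and rows downward; lengths in mm; the calibration is good to about 2 mm. A picture is of the moment at which its call begins: read the wrist's pose just before it. camera_params takes no time and is no camera call.
- job.sign_off(): hands the job in, once; it reports no verdict.
The state is a dict: "t": time; "qpos": joint angles; "joint_velocities": joint speeds; "joint_torque": joint torques, N m; "tcp_pos": TCP position; "eef_rot": TCP orientation; "contact_force": force on the tool from outside, world axes, zero at the start; "ft_torque": the same for the moment, N m; "opening": opening from 0.0 (shut) to 1.0 (fully open).
Only numpy, scipy, OpenCV 4.12 (cv2) and the standard library are available. Lean on these libraries where they do the work, as an engineer would, in place of code of your own. Each camera call takes 0.05 s, during which the arm holds its last target. There are 200 camera calls.

TASK

Get the solder fume extractor running at speed three: switch it on at the power rocker by pressing down the raised green half until it snaps over, then push the orange speed lever along from off, feeling the clicks, and leave it sitting in the third notch without ever running on into the fourth. Do it with light fingertip pushes, without pinching the lever, and leave the things standing around and on the extractor where they are.

Things in the scene. Friction and masses are not known exactly. Their poses are not given: they have to be found in the camera images.
- extractor: Heavy grey fume extractor box, 210 mm deep (its x), 300 wide (y); flat deck 190 mm above the bench. Origin: centre of its underside. The intake front faces its -x; turned up to 0.35 rad either way. On the deck: rocker, pivot at x -20, y +105 mm, and the lever in a slot parallel to y at x -30 mm; a small tin stands at the back (x over +55 mm).
- rocker (a joint): Power rocker, 44 mm along the extractor's x, 24 wide, 3 mm bezel. 0 = off: near (-x) half level, 6 mm above the deck; far (+x) half with green inset slopes up to 15 mm at its outer end. Radians, grows as the far half goes down; 0.42 = on: far half level, 6 mm above the deck. Needs about 5 N pressed 16 mm from the pivot; past 0.21 it snaps over and stays. Starts off.
- rocker_on_half (a point): Point on the top face of the rocker's far (green) half, 16 mm from the pivot and in the middle of its width: the place to press. Moves with the rocker.
- speed (a joint): Lever travel in m, from off = 0 towards the extractor's -y. Notches every 14 mm: off 0, first 0.014, second 0.028, third 0.042, fourth 0.056, fifth 0.070. A sprung roller clicks into each: about 6 N to leave a notch, falling to nothing half way, where the lever jumps ahead of the finger and centres in the next notch. Let go, it falls into the nearest notch. Starts at off.
- fan_module: Half-built module, aluminium angle with a small black fan, 46 x 46 x 60 mm, standing loose on the bench near the extractor; not to be moved. Origin: its underside.
- solder_reel: Reel of solder standing on end, 60 mm across, 48 mm high, loose on the bench; not to be moved. Origin: its underside.
- flux_bottle: Amber flux bottle, 44 mm across, 100 mm high, loose on the bench; not to be moved. Origin: its underside.
- tip_tin: Low steel tin of brass tip cleaner, 56 mm across, 24 mm high, loose on the back of the extractor's deck; not to be moved. Origin: its underside.
- speed_lever: Speed lever, a thin stem with an orange cap 26 mm along the extractor's x, 12 thick along y (the travel) and 26 high, from 10 to 36 mm above the deck. Origin: on the stem at deck height. Axes as the extractor's. The deck beside it is free for 50 mm on the off (+y) side. On the deck a white ring marks off and five white bars of growing length the notches.
- lever_top (a point): Middle of the top face of the lever's orange cap, 36 mm above the deck. Moves with the lever. At off it is at x -30, y +25 mm of the extractor.

How it is judged (in metres and radians):
On the way, in this order (a step that is already met when the one before it is completed fails the run):
1. the power rocker is switched on (value of joint rocker above 0.36 rad), for 0.1 s.
2. then the speed lever sits in the third notch (value of joint speed between 0.038 and 0.046 m), for 0.3 s.
At the end, for the whole second after the job is handed in: The rocker is on (joint above 0.36 rad) and the speed lever rests in the third notch (joint at 0.042 m within 3.5 mm, still) (value of joint rocker above 0.36 rad and value of joint speed between 0.0385 and 0.0455 m and velocity of joint speed between -0.01 and 0.01 m/s); the robot touches nothing.
It fails at once if the speed lever ran past the third notch, over the hump towards the fourth (joint above 0.050 m) (value of joint speed above 0.05 m).
It fails at once if the lever was pinched or forced (more than 30 N on its cap) (contact force between the fingers and speed_lever above 30 N).
It fails at once if one of the things standing about was moved, knocked or lifted (more than 15 mm) (distance of any of fan_module, solder_reel, flux_bottle, tip_tin from where it was at the start of the episode above 0.015 m).
It also fails if it takes over 48 s, if anything falls off the work surface, if the arm or the gripper's body presses on something with over 40 N, if the wrist force passes 120 N, or if a joint passes its speed limit or range.

## Working session

There is one attempt and no reset: what is moved stays moved. The work goes in short steps, Python scripts to look and compute and a tool call to move; the robot and the scene stay as the last step left them, time stands still between calls to the robot, and variables do not carry over. Pictures are saved under pics/ and viewed, about 8 in all and at most 12, crops included, and the job is handed in when it is done.

Besides the shell and the picture viewer there is one more tool, called after "Emit:" by a JSON object that holds its "api" and its "payload". apply_moves: Moves the arm, as the interface text tells. Its arguments: {"type":"object","properties":{"deltas":{"type":"string"},"force":{"type":"number"}},"required":["deltas"]}

```bash
mkdir -p pics
cat > h.py <<'E'
import numpy as np, cv2
from workcell import observe, cams, job, ctrl
def shot(n,f):
    s=observe(); im,d=cams.snapshot(n); cv2.imwrite('pics/%s.png'%f,im); np.savez('%s.npz'%f,d=d,p=s['tcp_pos'],R=s['eef_rot']); return im,d,s
def w(n,f,u,v,z=None):
    c=cams.camera_params(n); q=np.load(f+'.npz'); d=q['d'][int(v),int(u)]
    r=np.array([(u-c['cx'])/c['fx'],-(v-c['cy'])/c['fy'],-1.])
    if n=='wrist':
        T=np.array(c['T_tool_cam']); A=np.eye(4);A[:3,:3]=q['R'];A[:3,3]=q['p'];M=A@T
    else: M=np.linalg.inv(np.array(c['extrinsics']))
    o=M[:3,3]; g=M[:3,:3]@r
    k=d if z is None else (z-o[2])/g[2]
    return o+g*k
E
python3 - <<'E'
from h import *
s=shot('top','t1')[2]; shot('scene','s1')
print(s['tcp_pos'],s['eef_rot'],s['opening'],s['contact_force'],ctrl.hold_point_z)
c=cams.camera_params('top');print(c)
E
```

```text
[192.82316574 514.41282705 205.59319943] [[-9.36313842e-01  3.51163317e-01 -8.45045292e-04]
 [ 3.51164243e-01  9.36312618e-01 -1.53512901e-03]
 [ 2.52145574e-04 -1.73411223e-03 -9.99998465e-01]] 1.0040498575941113 [ 0.14003862 -0.20265693 -0.401754  ] 18.700000000000003
{'fx': 520.881623841815, 'fy': 520.881623841815, 'cx': 314.2401446796804, 'cy': 239.76384161770844, 'extrinsics': array([[ 2.06107546e-02, -9.99729717e-01, -1.07558924e-02,
        -2.93345211e+01],
       [ 9.95856248e-01,  1.95754136e-02,  8.88095533e-02,
        -5.62020931e+02],
       [-8.85749986e-02, -1.25417545e-02,  9.95990549e-01,
        -1.02064818e+03],
       [ 0.00000000e+00,  0.00000000e+00,  0.00000000e+00,
         1.00000000e+00]])}
```

View pics/t1.png

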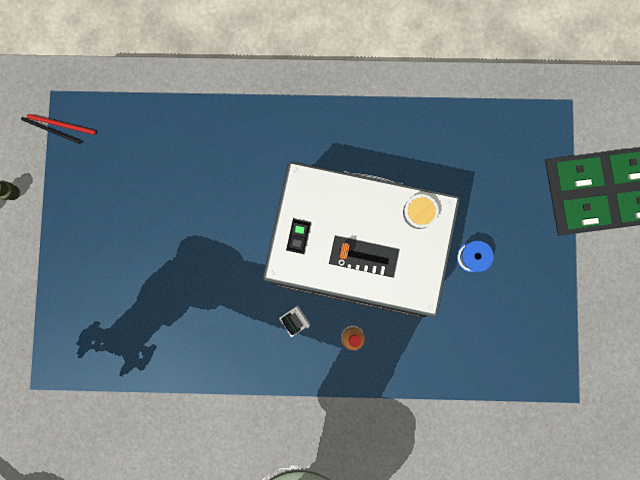

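View pics/s1.png

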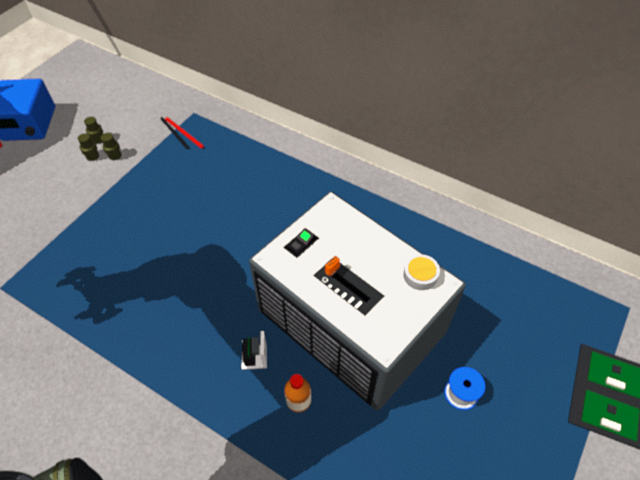

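The top view shows the deck corners at (290,163), (459,196), (436,316) and (265,280). The rocker is at about (299,236), its green half at (300,230), and the lever at about (345,251). The tin is at (422,210). The scene view agrees with this layout.

Run:
```python
from h import *
C=[w('top','t1',u,v,190) for u,v in [(290,163),(459,196),(436,316),(265,280)]]
for c in C: print(c.round(1))
print('deck depth z',w('top','t1',360,215).round(1), w('top','t1',400,300).round(1))
o=np.mean(C,0)
ya=(C[0]+C[3]-C[1]-C[2])[:2]; xa=(C[0]+C[1]-C[2]-C[3])[:2]
print('len',np.linalg.norm(ya)/2,np.linalg.norm(xa)/2)
yaw=np.arctan2(-ya[0],ya[1]); yx=np.arctan2(xa[1],xa[0]); print('yaw',np.degrees([yaw,yx]))
yaw=(yaw+yx)/2
R=np.array([[np.cos(yaw),-np.sin(yaw)],[np.sin(yaw),np.cos(yaw)]])
for n,p in dict(pivot=(-20,105),press=(-4,105),lever=(-30,25),fing=(-30,50)).items(): print(n,(o[:2]+R@p).round(1))
print('green px',w('top','t1',300,230,200).round(1),'rocker ctr',w('top','t1',298,236,197).round(1),'lever px',w('top','t1',344,251,215).round(1))
for n,u,v,z in [('fan',293,321,60),('bottle',353,339,100),('reel',478,256,48),('tin',422,210,214)]: print(n,w('top','t1',u,v,z).round(1))
```

```text
[678.9  24.1 190. ]
[ 627.2 -264.1  190. ]
[ 424.5 -225.2  190. ]
[478.4  61.2 190. ]
deck depth z [591.4 -96.7 190.7] [ 449.8 -165.   191.4]
len 292.09403217440644 205.13166464215874
yaw [-10.41436109 -10.67265978]
pivot [551.8   5.9]
press [567.5   3. ]
lever [527.3 -70.9]
fing [531.9 -46.3]
green px [562.8   3.9 200. ] rocker ctr [553.    7.2 197. ] lever px [528.1 -69.5 215. ]
fan [402.5  19.   60. ]
bottle [374.9 -93.6 100. ]
reel [ 534.9 -338.3   48. ]
tin [ 598.4 -196.9  214. ]
```

Emit:
{"api": "apply_moves", "payload": {"deltas": "0 -29 -21 -13 0;0 -29 -21 -13 0;0 -29 -21 -13 0;0 -29 -21 -13 0;0 -29 -21 -13 0;0 -29 -21 -13 0;0 -29 -21 -13 0;0 -29 -21 -13 0;0 -29 -21 -12 0", "force": 40}}

```text
t: 1.0
tcp_pos: [371.5, 245.0, 322.8]
eef_rot: [[-0.936, 0.351, -0.0], [0.351, 0.936, -0.0], [0.0, -0.0, -1.0]]
contact_force: [0.2, 0.5, 0.3]
opening: -0.002
```

Emit:
{"api": "apply_moves", "payload": {"deltas": "0 -29 -21 0 0;0 -29 -21 0 0;0 -29 -21 0 0;0 -29 -21 0 0;0 -29 -21 0 0;0 -29 -21 0 0;0 -29 -21 0 0;0 -29 -21 0 -5;0 -29 -21 0 -5;0 0 0 0 0"}}

```text
t: 2.0
tcp_pos: [553.4, -23.7, 321.0]
eef_rot: [[-0.982, 0.187, -0.001], [0.187, 0.982, -0.001], [0.001, -0.001, -1.0]]
contact_force: [-0.4, 0.8, 0.3]
opening: 0.003
```

Run:
```python
from h import *
s=shot('wrist','w1')[2]; print(s['t'],s['tcp_pos'],s['eef_rot'].round(4),s['contact_force'],s['opening'])
c=cams.camera_params('wrist')
print({k:np.round(v,3) for k,v in c.items()})
```

```text
2.0 [553.42578906 -23.70016762 320.971708  ] [[-9.825e-01  1.865e-01 -8.000e-04]
 [ 1.865e-01  9.825e-01 -9.000e-04]
 [ 7.000e-04 -1.000e-03 -1.000e+00]] [-0.42252101  0.83766119  0.26518402] 0.0033485860045065915
{'fx': np.float64(426.251), 'fy': np.float64(426.251), 'cx': np.float64(315.749), 'cy': np.float64(246.415), 'T_tool_cam': array([[-1.00000e-03,  9.60000e-01,  2.81000e-01,  7.17680e+01],
       [ 1.00000e+00,  1.00000e-03,  1.00000e-03, -6.11000e-01],
       [ 1.00000e-03,  2.81000e-01, -9.60000e-01, -1.67961e+02],
       [ 0.00000e+00,  0.00000e+00,  0.00000e+00,  1.00000e+00]])}
```

View pics/w1.png

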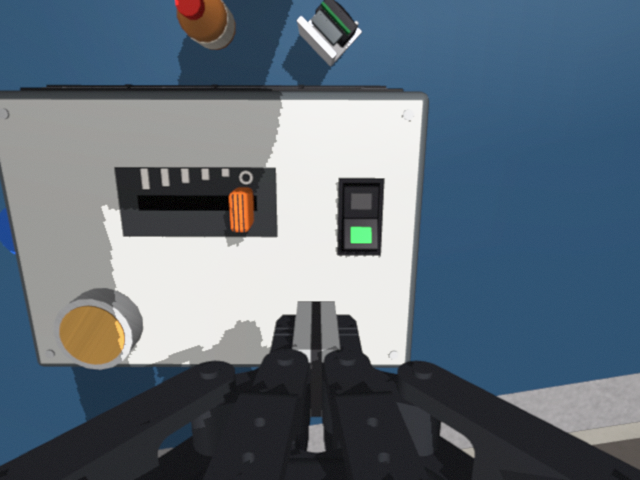

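The wrist view shows the rocker housing from (338,178) to (382,255) with the green inset at (361,235). The lever cap is at (241,210), the off ring at (246,177), and the third notch bar at (185,176).

```bash
python3 - <<'E'
from h import *
P=lambda u,v,z=None:w('wrist','w1',u,v,z)
for n,a in dict(housing=(360,217,194),green=(361,235,202),ring=(246,177,190),bar1=(225,173,190),bar3=(185,176,190),bar5=(145,179,190),fl=(425,94,190),fr0=(0,94,190),br=(411,365,190),bl=(41,364,190)).items(): print(n,P(*a).round(1))
print('depth',P(361,235).round(1),P(241,195).round(1),P(241,215).round(1),P(320,130).round(1))
y=P(246,177,190)-P(145,179,190);print(np.linalg.norm(y),np.degrees(np.arctan2(-y[0],y[1])))
q=np.load('w1.npz')['d']; print(q[205:225:6,222:262:2].round(0))
E
python3 -c "
import cv2;i=cv2.imread('pics/w1.png')[165:265,200:400];cv2.imwrite('pics/w1c.png',cv2.resize(i,None,fx=4,fy=4,interpolation=cv2.INTER_CUBIC))"
```

```text
housing [552.1   7.3 194. ]
green [563.    5.4 202. ]
ring [510.  -66.1 190. ]
bar1 [504.6 -79.8 190. ]
bar3 [ 501.4 -107.7  190. ]
bar5 [ 498.1 -135.8  190. ]
fl [479.   62.9 190. ]
fr0 [ 426.2 -213.5  190. ]
br [679.3  28.2 190. ]
bl [ 623.6 -260.9  190. ]
depth [563.1   5.4 201.8] [516.7 -64.6 228.5] [529.1 -67.8 227.2] [488.6  -9.5 192. ]
70.70445473519828 -9.660090111789835
[[301. 300. 299. 301. 269. 265. 266. 266. 265. 266. 266. 266. 266. 269.
  278. 288. 300. 301. 301. 300.]
 [302. 304. 301. 303. 268. 265. 267. 267. 267. 268. 266. 268. 268. 270.
  279. 287. 302. 303. 302. 303.]
 [304. 303. 304. 303. 270. 269. 268. 269. 267. 268. 266. 269. 269. 270.
  278. 286. 303. 304. 303. 305.]
 [305. 305. 304. 305. 272. 269. 268. 268. 268. 269. 269. 270. 271. 272.
  278. 290. 303. 306. 305. 304.]]
```

View pics/w1c.png

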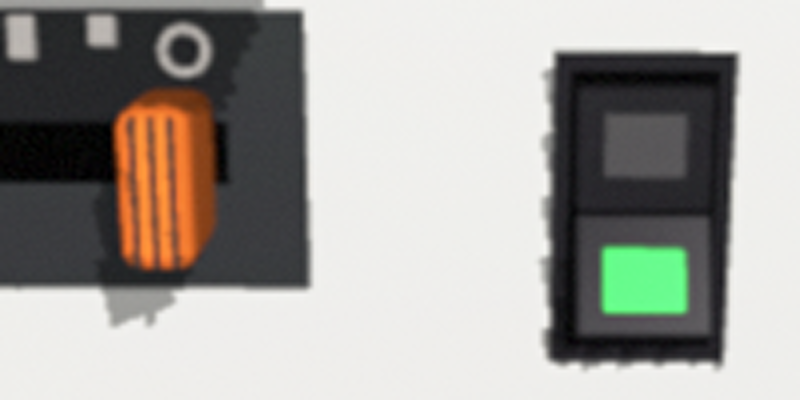

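The crop shows the cap top at full-image centre (238,212) and the green half sloping up, so the rocker is off. All heights fit. I'll go above the green half.

Emit:
{"api": "apply_moves", "payload": {"deltas": "0 -9 15 20 0;0 0 15 25 0;0 0 0 30 0;0 0 0 25 0;0 0 0 5 0;0 0 0 0 0;0 0 0 0 0"}}

```text
t: 2.75
tcp_pos: [566.6, 7.8, 218.9]
eef_rot: [[-0.983, 0.183, 0.002], [0.183, 0.983, -0.0], [-0.002, 0.0, -1.0]]
contact_force: [0.1, -0.1, 0.2]
opening: -0.004
```

Emit:
{"api": "apply_moves", "payload": {"deltas": "0 0 0 2 0;0 0 0 2 0;0 0 0 2 0;0 0 0 2 0;0 0 0 0 0"}}

```text
t: 3.25
tcp_pos: [565.8, 7.4, 209.1]
eef_rot: [[-0.983, 0.183, -0.001], [0.183, 0.983, 0.0], [0.001, -0.0, -1.0]]
contact_force: [0.3, 0.1, 0.2]
opening: -0.002
```

Emit:
{"api": "apply_moves", "payload": {"deltas": "0 -2 -3 0 0;0 0 0 2 0;0 0 0 2 0;0 0 0 2 0;0 0 0 0 0;0 0 0 0 0"}}

```text
t: 3.85
tcp_pos: [567.3, 4.1, 203.3]
eef_rot: [[-0.983, 0.183, -0.0], [0.183, 0.983, 0.0], [0.0, -0.0, -1.0]]
contact_force: [0.5, -0.0, -0.4]
opening: -0.002
```

Emit:
{"api": "apply_moves", "payload": {"deltas": "0 0 0 2 0;0 0 0 2 0;0 0 0 0 0;0 0 0 0 0"}}

```text
t: 4.25
tcp_pos: [567.4, 4.1, 199.3]
eef_rot: [[-0.983, 0.183, -0.0], [0.183, 0.983, 0.0], [0.0, -0.0, -1.0]]
contact_force: [-0.7, 0.2, -0.1]
opening: -0.004
```

Emit:
{"api": "apply_moves", "payload": {"deltas": "0 0 0 1.5 0;0 0 0 1.5 0;0 0 0 0 0;0 0 0 0 0"}}

```text
t: 4.65
tcp_pos: [567.4, 4.1, 196.3]
eef_rot: [[-0.983, 0.183, -0.0], [0.183, 0.983, 0.0], [0.0, -0.0, -1.0]]
contact_force: [0.2, -1.2, 1.1]
opening: 0.003
```

Emit:
{"api": "apply_moves", "payload": {"deltas": "0 0 0 1 0;0 0 0 1 0;0 0 0 0 0;0 0 0 0 0"}}

```text
t: 5.05
tcp_pos: [567.4, 4.1, 194.4]
eef_rot: [[-0.983, 0.183, -0.0], [0.183, 0.983, -0.0], [0.0, -0.0, -1.0]]
contact_force: [0.2, 0.3, -0.2]
opening: 0.001
```

Emit:
{"api": "apply_moves", "payload": {"deltas": "0 0 0 -20 0;0 0 0 -30 0;0 8 -18 -40 0;0 8 -18 0 0;0 9 -17 0 0;0 0 0 0 0;0 0 0 0 0;0 0 0 0 0"}}

```text
t: 5.85
tcp_pos: [533.5, -42.9, 284.2]
eef_rot: [[-0.983, 0.183, -0.0], [0.183, 0.983, 0.0], [0.0, 0.0, -1.0]]
contact_force: [-0.2, -0.3, -0.5]
opening: -0.003
```

Run:
```python
from h import *
im,d,s=shot('wrist','w2'); print(s['t'],s['tcp_pos'],s['contact_force'])
cv2.imwrite('pics/w2c.png',cv2.resize(im[120:420,120:520],None,fx=2,fy=2))
```

```text
5.85 [533.4633655  -42.91301552 284.19094461] [-0.16239702 -0.27341786 -0.51552839]
```

View pics/w2c.png

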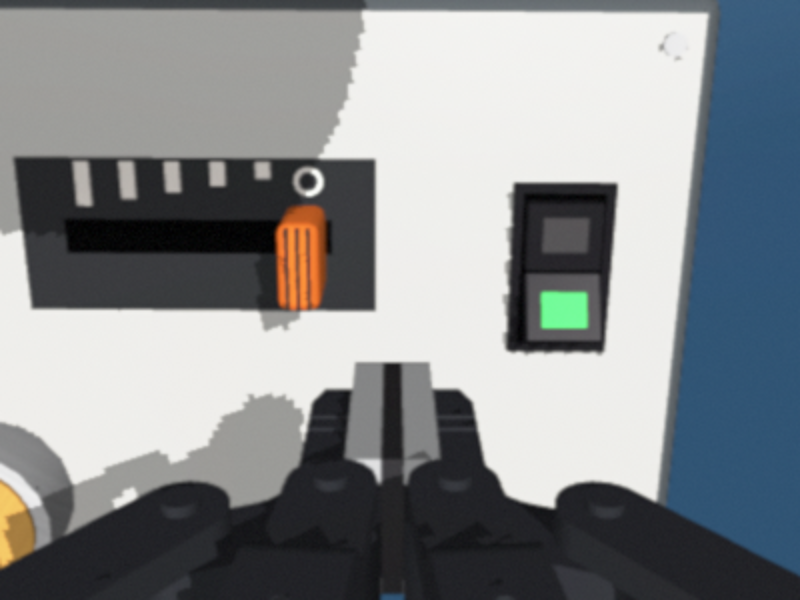

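The lever is still at off (cap at crop (300,265)), and the rocker is at crop (562,265). The picture alone doesn't settle the rocker's state, so I'll check it by depth.

Run:
```python
from h import *
def z(n,a,u,v): return np.median([w(n,a,u+i,v+j)[2] for i in range(-4,5) for j in range(-2,3)])
print('w1 far->near',[round(z('wrist','w1',361,v),1) for v in (243,238,233,228,220,210,200,192)], 'deck',z('wrist','w1',330,130))
print('w2 far->near',[round(z('wrist','w2',402,v),1) for v in (287,282,276,270,262,250,238,230)],'deck',z('wrist','w2',340,180))
print('reel tip?',w('wrist','w2',316,305))
P=lambda u,v,zz:w('wrist','w2',u,v,zz)
print('cap',P(269.5,252,226), 'green',P(402,275,199),'housing',P(402,252,194))
```

```text
w1 far->near [np.float64(204.0), np.float64(202.7), np.float64(201.3), np.float64(199.8), np.float64(196.7), np.float64(196.5), np.float64(196.9), np.float64(196.7)] deck 190.95013581118002
w2 far->near [np.float64(204.5), np.float64(203.2), np.float64(202.2), np.float64(200.6), np.float64(198.3), np.float64(196.5), np.float64(196.9), np.float64(196.7)] deck 190.8700201443852
reel tip? [522.20458933 -41.55854018 317.37779349]
cap [526.34919657 -68.59961516 226.        ] green [564.12100757   5.82050924 199.        ] housing [550.73883733   8.51523619 194.        ]
```

Run:
```python
from h import *
c=cams.camera_params('wrist');T=np.linalg.inv(np.array(c['T_tool_cam']))
for p in [(0,0,0),(11,0,0),(-11,0,0),(0,14,0),(11,0,-18)]:
    q=T[:3,:3]@np.array(p)+T[:3,3]; print(p,c['cx']+c['fx']*q[0]/-q[2],c['cy']-c['fy']*q[1]/-q[2],-q[2])
d=np.load('w2.npz')['d']; print(d[296:400:6,308].round(0),d[296:400:6,300].round(0))
print(observe()['qpos'], [k for k in dir(ctrl) if k[0]!='_'])
```

```text
(0, 0, 0) 317.73626031892593 297.2855443204894 181.3653097523251
(11, 0, 0) 317.74717080160025 272.9281816172095 178.27227002070694
(-11, 0, 0) 317.7257157351822 320.8260473824525 184.45834948394324
(0, 14, 0) 350.64286688818254 297.27159289116196 181.3480010615888
(11, 0, -18) 317.9126734720013 289.17299648054853 160.99852216411963
[281. 148. 144. 139. 136. 132. 127. 123. 120. 118. 118. 119. 115. 113.
 109. 110. 112. 112.] [282. 149. 143. 140. 135. 132. 127. 124. 120. 118. 113. 110. 107. 105.
 103. 100.  98.  95.]
[-1.25031543e+01  1.48694255e+01 -4.89627093e+00  7.02513019e+01
  1.43812322e-02 -1.98852328e+00] ['IKError', 'hold_point_z']
```

The rocker is still off: its far half still reads 204 mm. The depth of the visible finger ends puts the real tips well behind the nominal TCP, which explains why I felt no contact. I'll measure the finger profile in the tool frame.

Run:
```python
from h import *
c=cams.camera_params('wrist');T=np.array(c['T_tool_cam']);d=np.load('w2.npz')['d']
for v in (299,301,303,308,314,318,322,330,345):
    r=[]
    for u in (278,284,290,296,300,308,316,324,332,340,346,352):
        k=d[v,u]; p=T@np.array([(u-c['cx'])/c['fx']*k,-(v-c['cy'])/c['fy']*k,-k,1]); r.append('%d,%d,%d'%tuple(p[:3].round()))
    print(v,' '.join(r))
```

```text
299 -42,-26,94 -41,-22,94 -41,-18,92 -41,-14,93 -42,-11,94 -41,-6,93 -41,-1,94 -41,4,93 -41,10,93 -41,15,94 -41,19,94 -41,23,94
301 -42,-26,93 -42,-22,93 -42,-18,93 -42,-14,93 11,-6,-30 11,-4,-30 11,-1,-30 11,2,-30 11,5,-29 -43,15,93 -43,19,94 -43,23,93
303 -44,-26,94 -44,-22,93 -44,-18,94 -44,-14,93 11,-6,-31 12,-3,-32 11,-1,-31 11,2,-31 11,5,-31 -44,15,93 -44,19,94 -44,23,93
308 -47,-26,93 -47,-22,92 -48,-18,94 11,-7,-36 12,-6,-37 11,-3,-36 11,-1,-36 11,2,-34 11,5,-36 -48,15,93 -48,19,94 -47,23,92
314 -52,-26,94 7,-12,-32 7,-10,-32 11,-7,-40 11,-6,-40 12,-3,-41 11,-1,-40 11,2,-40 11,5,-39 7,8,-32 7,10,-31 -52,23,93
318 7,-14,-34 7,-12,-35 7,-10,-35 11,-7,-43 11,-6,-44 11,-3,-43 11,-1,-43 11,2,-43 11,4,-43 8,7,-35 7,10,-35 8,12,-36
322 8,-13,-39 7,-11,-38 7,-9,-38 11,-7,-46 11,-6,-46 11,-3,-45 11,-1,-46 12,2,-47 12,4,-47 7,7,-38 8,9,-39 7,11,-38
330 7,-13,-43 7,-11,-44 8,-9,-44 12,-7,-53 11,-6,-51 11,-3,-52 11,-1,-51 11,2,-51 11,4,-51 8,7,-44 7,9,-44 7,11,-43
345 7,-12,-53 8,-10,-54 7,-9,-53 11,-6,-61 11,-5,-61 12,-3,-62 11,-1,-60 12,2,-61 12,4,-61 7,7,-53 7,8,-53 8,10,-54
```

The tips end about 30 mm behind the nominal TCP (±14 mm thick in y, ±7 to 11 mm wide in x). I'll press the rocker again with that offset, watching the force.

Emit:
{"api": "apply_moves", "payload": {"deltas": "0 -8 17 0 0;0 -9 18 0 0;0 -8 17 20 0;0 0 0 30 0;0 0 0 30 0;0 0 0 20 0;0 0 0 0 0;0 0 0 0 0;0 0 0 0 0"}}

```text
t: 6.8
tcp_pos: [568.0, 3.3, 185.6]
eef_rot: [[-0.983, 0.183, 0.002], [0.183, 0.983, -0.0], [-0.002, 0.0, -1.0]]
contact_force: [0.4, 0.8, -0.2]
opening: -0.001
```

Emit:
{"api": "apply_moves", "payload": {"deltas": "0 0 0 2 0;0 0 0 2 0;0 0 0 2 0;0 0 0 0 0;0 0 0 0 0"}}

```text
t: 7.3
tcp_pos: [568.0, 3.0, 179.1]
eef_rot: [[-0.983, 0.183, 0.002], [0.183, 0.983, -0.0], [-0.002, 0.0, -1.0]]
contact_force: [1.3, -0.6, 4.3]
opening: 0.004
```

Emit:
{"api": "apply_moves", "payload": {"deltas": "0 0 0 1 0;0 0 0 1 0;0 0 0 0 0;0 0 0 0 0"}}

```text
t: 7.7
tcp_pos: [566.5, 3.3, 175.8]
eef_rot: [[-0.983, 0.183, -0.002], [0.183, 0.983, 0.0], [0.002, -0.0, -1.0]]
contact_force: [0.3, -0.2, 1.3]
opening: -0.0
```

Emit:
{"api": "apply_moves", "payload": {"deltas": "0 0 0 2 0;0 0 0 2 0;0 0 0 0 0;0 0 0 0 0"}}

```text
t: 8.1
tcp_pos: [566.8, 3.2, 171.9]
eef_rot: [[-0.983, 0.183, -0.001], [0.183, 0.983, 0.0], [0.001, -0.0, -1.0]]
contact_force: [-0.3, 0.3, -0.3]
opening: -0.003
```

Emit:
{"api": "apply_moves", "payload": {"deltas": "0 0 0 1 0;0 0 0 1 0;0 0 0 0 0;0 0 0 0 0"}}

```text
t: 8.5
tcp_pos: [567.3, 3.2, 171.0]
eef_rot: [[-0.983, 0.183, 0.0], [0.183, 0.983, -0.0], [-0.0, -0.0, -1.0]]
contact_force: [-2.3, 0.3, 5.5]
opening: 0.002
```

Emit:
{"api": "apply_moves", "payload": {"deltas": "0 0 0 -13 0;0 0 0 -30 0;0 0 0 -35 0;0 8 -18 -35 0;0 8 -18 0 0;0 9 -17 0 0;0 0 0 0 0;0 0 0 0 0;0 0 0 0 0"}}

```text
t: 9.4
tcp_pos: [533.4, -43.9, 283.5]
eef_rot: [[-0.983, 0.183, 0.0], [0.183, 0.983, 0.0], [-0.0, 0.0, -1.0]]
contact_force: [0.4, 0.8, 0.3]
opening: 0.0
```

Run:
```python
from h import *
im,d,s=shot('wrist','w3'); print(s['t'],s['tcp_pos'],s['contact_force'])
def z(n,a,u,v): return np.median([w(n,a,u+i,v+j)[2] for i in range(-4,5) for j in range(-2,3)])
print('far->near',[round(z('wrist','w3',402,v),1) for v in range(290,226,-6)])
cv2.imwrite('pics/w3c.png',cv2.resize(im[120:420,120:520],None,fx=2,fy=2))
```

```text
9.4 [533.37350823 -43.94683865 283.46479031] [0.44246263 0.83312957 0.26674567]
far->near [np.float64(193.6), np.float64(196.3), np.float64(197.0), np.float64(196.9), np.float64(196.6), np.float64(196.5), np.float64(197.4), np.float64(200.0), np.float64(202.2), np.float64(203.7), np.float64(204.7)]
```

View pics/w3c.png

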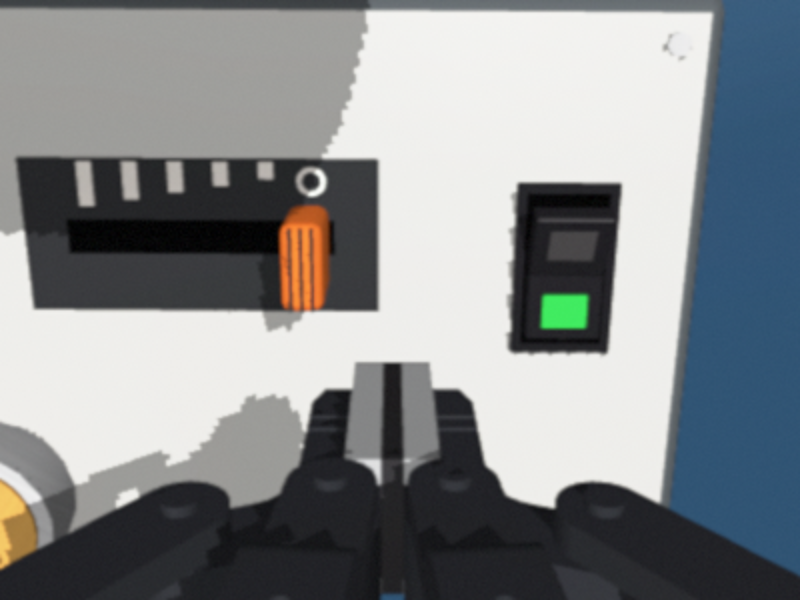

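The rocker is on: far half level at 196.5 mm, near half raised to 204 mm. The lever is still at off. Next I lower the fingertips beside the lever on its +y side.

Emit:
{"api": "apply_moves", "payload": {"deltas": "0 1 3 20 0;0 0 0 30 0;0 0 0 30 0;0 0 0 20 0;0 0 0 0 0;0 0 0 0 0;0 0 0 0 0"}}

```text
t: 10.15
tcp_pos: [533.7, -41.2, 184.7]
eef_rot: [[-0.983, 0.183, 0.002], [0.183, 0.983, -0.0], [-0.002, -0.0, -1.0]]
contact_force: [-0.4, 0.2, 0.9]
opening: -0.001
```

Emit:
{"api": "apply_moves", "payload": {"deltas": "0 0 -2 0 0;0 0 -2 0 0;0 0 -1 0 0;0 0 0 0 0;0 0 0 0 0"}}

```text
t: 10.65
tcp_pos: [531.6, -46.3, 183.5]
eef_rot: [[-0.983, 0.183, 0.0], [0.183, 0.983, -0.0], [-0.0, 0.0, -1.0]]
contact_force: [0.0, 0.9, 0.4]
opening: 0.0
```

Emit:
{"api": "apply_moves", "payload": {"deltas": "0 0 -1 0 0;0 0 -1 0 0;0 0 0 0 0;0 0 0 0 0"}}

```text
t: 11.05
tcp_pos: [531.2, -48.1, 183.4]
eef_rot: [[-0.983, 0.183, -0.0], [0.183, 0.983, 0.0], [0.0, 0.0, -1.0]]
contact_force: [-0.1, 0.9, 0.0]
opening: 0.0
```

Emit:
{"api": "apply_moves", "payload": {"deltas": "0 0 -1 0 0;0 0 0 0 0;0 0 0 0 0"}}

```text
t: 11.35
tcp_pos: [531.1, -49.1, 183.4]
eef_rot: [[-0.983, 0.183, -0.0], [0.183, 0.983, 0.0], [0.0, 0.0, -1.0]]
contact_force: [-0.1, -0.2, -0.0]
opening: 0.003
```

Emit:
{"api": "apply_moves", "payload": {"deltas": "0 0 -1 0 0;0 0 0 0 0;0 0 0 0 0"}}

```text
t: 11.65
tcp_pos: [531.0, -49.5, 183.4]
eef_rot: [[-0.983, 0.183, 0.0], [0.183, 0.983, 0.001], [-0.0, 0.001, -1.0]]
contact_force: [0.1, 2.3, 0.8]
opening: -0.004
```

Emit:
{"api": "apply_moves", "payload": {"deltas": "0 0 -1 0 0;0 0 0 0 0;0 0 0 0 0"}}

```text
t: 11.95
tcp_pos: [530.9, -50.0, 183.4]
eef_rot: [[-0.983, 0.183, 0.0], [0.183, 0.983, 0.002], [-0.0, 0.002, -1.0]]
contact_force: [2.0, 4.6, -0.0]
opening: -0.003
```

Emit:
{"api": "apply_moves", "payload": {"deltas": "0 0 -1 0 0;0 0 0 0 0;0 0 0 0 0"}}

```text
t: 12.25
tcp_pos: [530.7, -50.7, 183.4]
eef_rot: [[-0.983, 0.182, 0.001], [0.182, 0.983, 0.003], [-0.0, 0.003, -1.0]]
contact_force: [0.2, 5.9, -0.6]
opening: 0.0
```

Emit:
{"api": "apply_moves", "payload": {"deltas": "0 0 -1 0 0;0 0 0 0 0;0 0 0 0 0"}}

```text
t: 12.55
tcp_pos: [530.4, -52.7, 183.4]
eef_rot: [[-0.983, 0.183, 0.0], [0.183, 0.983, 0.0], [-0.0, 0.001, -1.0]]
contact_force: [0.9, 4.2, 0.1]
opening: -0.003
```

Emit:
{"api": "apply_moves", "payload": {"deltas": "0 0 -1 0 0;0 0 0 0 0;0 0 0 0 0"}}

```text
t: 12.85
tcp_pos: [530.0, -54.4, 183.4]
eef_rot: [[-0.983, 0.184, -0.0], [0.184, 0.983, -0.001], [0.0, -0.001, -1.0]]
contact_force: [1.0, 2.7, -0.2]
opening: -0.002
```

Emit:
{"api": "apply_moves", "payload": {"deltas": "0 0 -1 0 0;0 0 -1 0 0;0 0 -1 0 0;0 0 0 0 0;0 0 0 0 0"}}

```text
t: 13.35
tcp_pos: [529.6, -57.4, 183.4]
eef_rot: [[-0.983, 0.184, -0.0], [0.184, 0.983, -0.001], [-0.0, -0.001, -1.0]]
contact_force: [-0.5, 0.4, 0.1]
opening: -0.002
```

Emit:
{"api": "apply_moves", "payload": {"deltas": "0 0 -1.5 0 0;0 0 -1.5 0 0;0 0 -1 0 0;0 0 0 0 0;0 0 0 0 0"}}

```text
t: 13.85
tcp_pos: [528.9, -61.0, 183.4]
eef_rot: [[-0.983, 0.183, 0.0], [0.183, 0.983, -0.0], [-0.0, -0.0, -1.0]]
contact_force: [0.7, -0.6, 1.0]
opening: -0.002
```

Emit:
{"api": "apply_moves", "payload": {"deltas": "0 0 -1 0 0;0 0 -1 0 0;0 0 0 0 0;0 0 0 0 0"}}

```text
t: 14.25
tcp_pos: [528.5, -62.9, 183.4]
eef_rot: [[-0.983, 0.183, 0.0], [0.183, 0.983, -0.0], [-0.0, -0.0, -1.0]]
contact_force: [-0.3, 0.5, 0.5]
opening: -0.001
```

Emit:
{"api": "apply_moves", "payload": {"deltas": "0 0 -1 0 0;0 0 -1 0 0;0 0 0 0 0;0 0 0 0 0"}}

```text
t: 14.65
tcp_pos: [528.3, -63.8, 183.4]
eef_rot: [[-0.983, 0.183, 0.001], [0.183, 0.983, 0.002], [-0.0, 0.002, -1.0]]
contact_force: [-0.1, 5.9, 1.5]
opening: 0.003
```

Emit:
{"api": "apply_moves", "payload": {"deltas": "0 0 -1 0 0;0 0 -1 0 0;0 0 0 0 0;0 0 0 0 0"}}

```text
t: 15.05
tcp_pos: [527.8, -66.4, 183.4]
eef_rot: [[-0.983, 0.183, 0.0], [0.183, 0.983, 0.001], [-0.0, 0.001, -1.0]]
contact_force: [1.1, 4.4, 0.3]
opening: 0.002
```

Emit:
{"api": "apply_moves", "payload": {"deltas": "0 0 -1 0 0;0 0 -1 0 0;0 0 0 0 0;0 0 0 0 0"}}

```text
t: 15.45
tcp_pos: [527.2, -69.4, 183.4]
eef_rot: [[-0.983, 0.184, -0.0], [0.184, 0.983, -0.001], [0.0, -0.001, -1.0]]
contact_force: [-0.4, 1.1, -0.3]
opening: -0.003
```

The first click came where expected, so the model fits. Contact on notch 2 should be near y = -77, and the crossing into notch 3 near -84.

Emit:
{"api": "apply_moves", "payload": {"deltas": "0 0 -1 0 0;0 0 -1 0 0;0 0 0 0 0;0 0 0 0 0"}}

```text
t: 15.85
tcp_pos: [527.0, -71.1, 183.4]
eef_rot: [[-0.983, 0.184, -0.0], [0.184, 0.983, -0.001], [-0.0, -0.001, -1.0]]
contact_force: [0.6, -0.9, 0.2]
opening: 0.002
```

Emit:
{"api": "apply_moves", "payload": {"deltas": "0 0 -1 0 0;0 0 -1 0 0;0 0 0 0 0;0 0 0 0 0"}}

```text
t: 16.25
tcp_pos: [526.7, -72.8, 183.4]
eef_rot: [[-0.983, 0.183, 0.0], [0.183, 0.983, -0.0], [-0.0, -0.0, -1.0]]
contact_force: [0.4, -0.0, -0.1]
opening: 0.002
```

Emit:
{"api": "apply_moves", "payload": {"deltas": "0 0 -1 0 0;0 0 -1 0 0;0 0 0 0 0;0 0 0 0 0"}}

```text
t: 16.65
tcp_pos: [526.3, -74.7, 183.4]
eef_rot: [[-0.983, 0.183, -0.0], [0.183, 0.983, 0.0], [0.0, 0.0, -1.0]]
contact_force: [0.2, 0.6, -0.1]
opening: -0.005
```

Emit:
{"api": "apply_moves", "payload": {"deltas": "0 0 -1 0 0;0 0 -1 0 0;0 0 0 0 0;0 0 0 0 0"}}

```text
t: 17.05
tcp_pos: [525.9, -76.7, 183.4]
eef_rot: [[-0.983, 0.183, -0.0], [0.183, 0.983, -0.0], [0.0, -0.0, -1.0]]
contact_force: [0.3, 0.3, 0.3]
opening: 0.0
```

Emit:
{"api": "apply_moves", "payload": {"deltas": "0 0 -1 0 0;0 0 -1 0 0;0 0 0 0 0;0 0 0 0 0"}}

```text
t: 17.45
tcp_pos: [525.7, -77.6, 183.4]
eef_rot: [[-0.983, 0.183, 0.001], [0.183, 0.983, 0.002], [-0.0, 0.002, -1.0]]
contact_force: [1.0, 5.4, 1.6]
opening: 0.0
```

Emit:
{"api": "apply_moves", "payload": {"deltas": "0 0 -1 0 0;0 0 -1 0 0;0 0 0 0 0;0 0 0 0 0"}}

```text
t: 17.85
tcp_pos: [525.3, -80.2, 183.4]
eef_rot: [[-0.983, 0.183, 0.0], [0.183, 0.983, 0.001], [-0.0, 0.001, -1.0]]
contact_force: [0.4, 3.5, 0.5]
opening: -0.0
```

Second click done, and the fingertip is now pushing out of notch 2. I'll take 1 mm steps until the force drops.

Emit:
{"api": "apply_moves", "payload": {"deltas": "0 0 -1 0 0;0 0 -1 0 0;0 0 0 0 0;0 0 0 0 0"}}

```text
t: 18.25
tcp_pos: [524.7, -83.2, 183.4]
eef_rot: [[-0.983, 0.184, -0.0], [0.184, 0.983, -0.001], [0.0, -0.001, -1.0]]
contact_force: [0.0, -0.5, 0.3]
opening: -0.0
```

Emit:
{"api": "apply_moves", "payload": {"deltas": "0 0 -1 0 0;0 0 0 0 0;0 0 0 0 0"}}

```text
t: 18.55
tcp_pos: [524.6, -83.9, 183.4]
eef_rot: [[-0.983, 0.184, -0.0], [0.184, 0.983, -0.001], [0.0, -0.001, -1.0]]
contact_force: [0.6, -0.4, 0.1]
opening: 0.001
```

Emit:
{"api": "apply_moves", "payload": {"deltas": "0 0 -0.5 0 0;0 0 0 0 0;0 0 0 0 0"}}

```text
t: 18.85
tcp_pos: [524.5, -84.1, 183.3]
eef_rot: [[-0.983, 0.183, -0.0], [0.183, 0.983, -0.0], [0.0, -0.0, -1.0]]
contact_force: [-0.3, -0.0, 0.6]
opening: 0.002
```

Run:
```python
from h import *
im,d,s=shot('wrist','w4'); print(s['t'],s['tcp_pos'],s['contact_force'])
```

```text
18.85 [524.53589152 -84.07246411 183.34894807] [-0.25375125 -0.03776305  0.59892425]
```

View pics/w4.png

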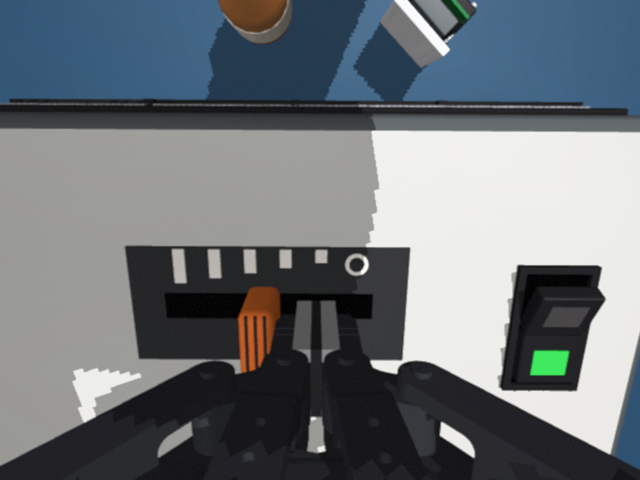

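The cap appears at columns 240–280 by the third bar (250,260), clear of the fingers, and the rocker is on. I'll back off, rise and check.

Emit:
{"api": "apply_moves", "payload": {"deltas": "0 0 4 0 0;0 0 6 0 0;0 0 0 -20 0;0 0 0 -40 0;0 0 0 -40 0;0 0 20 0 0;0 0 0 0 0;0 0 0 0 0;0 0 0 0 0"}}

```text
t: 19.8
tcp_pos: [529.4, -54.6, 282.4]
eef_rot: [[-0.983, 0.183, -0.002], [0.183, 0.983, 0.0], [0.002, -0.0, -1.0]]
contact_force: [0.9, -0.2, 0.1]
opening: -0.002
```

Run:
```python
from h import *
im,d,s=shot('wrist','w5'); print(s['t'],s['tcp_pos'],s['contact_force'])
cv2.imwrite('pics/w5c.png',cv2.resize(im[120:420,80:480],None,fx=2,fy=2))
```

```text
19.8 [529.4196623  -54.56153911 282.40346526] [ 0.91397472 -0.21920151  0.07201341]
```

View pics/w5c.png

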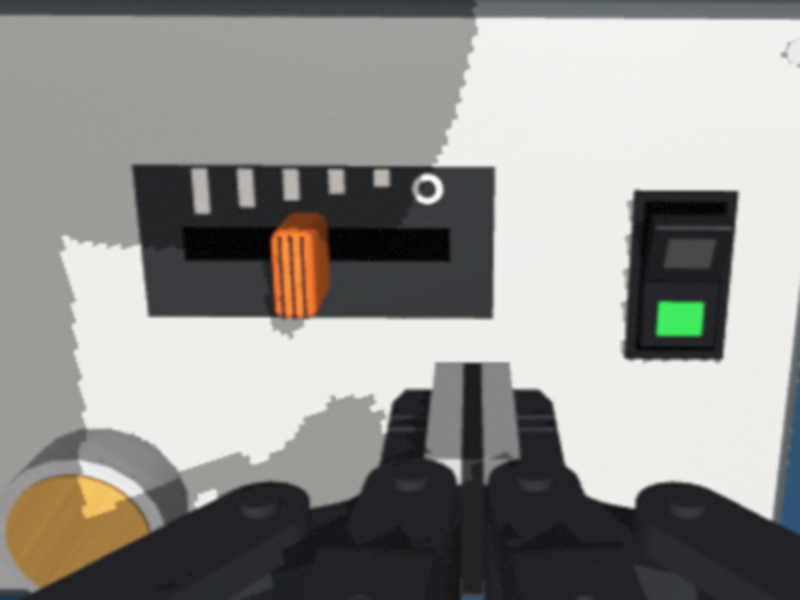

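The cap top is at crop (293,273), next to the third bar at (291,184). The rocker shows on. I'll check the travel by numbers.

Run:
```python
from h import *
a=w('wrist','w3',120+301/2,120+267/2,226); b=w('wrist','w5',80+293/2,120+274/2,226); print(a,b,np.linalg.norm(a-b))
q=w('wrist','w5',80+291/2,120+184/2,190);r=w('wrist','w5',80+427/2,120+189/2,190);y=(r-q)/np.linalg.norm(r-q);print('ring-bar3',np.linalg.norm(r-q),'cap rel bar3 along y',(b-q)[:2]@y[:2])
def z(n,a,u,v): return np.median([w(n,a,u+i,v+j)[2] for i in range(-4,5) for j in range(-2,3)])
print([round(z('wrist','w5',420,v),1) for v in range(286,226,-6)])
shot('top','t2')
for n,u,v,zz in [('fan',293,321,60),('bottle',353,339,100),('reel',478,256,48),('tin',422,210,214)]:
    A=cv2.imread('pics/t1.png')[v-22:v+22,u-22:u+22];B=cv2.imread('pics/t2.png')[v-30:v+30,u-30:u+30]
    _,m,_,l=cv2.minMaxLoc(cv2.matchTemplate(B,A,cv2.TM_CCOEFF_NORMED));print(n,round(m,2),l)
```

```text
[527.02264539 -69.15683014 226.        ] [ 520.15270555 -103.94391397  226.        ] 35.45895197912784
ring-bar3 42.30843346642867 cap rel bar3 along y 7.521379224496217
[np.float64(196.6), np.float64(196.9), np.float64(196.9), np.float64(196.3), np.float64(196.3), np.float64(198.1), np.float64(200.7), np.float64(202.6), np.float64(204.0), np.float64(204.1)]
fan 0.16 (12, 12)
bottle 0.16 (2, 3)
reel 0.89 (8, 8)
tin 0.13 (0, 0)
```

The checks disagree with the click count. The lever is at 35.5 mm, balanced on the hump between notches 2 and 3, so it needs a small push further. I'll go back down the same way.

Emit:
{"api": "apply_moves", "payload": {"deltas": "0 0 -20 0 0;0 0 0 20 0;0 0 0 40 0;0 0 0 35 0;0 0 0 5 0;0 0 0 0 0;0 0 0 0 0;0 0 0 0 0"}}

```text
t: 20.7
tcp_pos: [527.8, -74.6, 185.3]
eef_rot: [[-0.983, 0.183, 0.003], [0.183, 0.983, -0.001], [-0.003, -0.0, -1.0]]
contact_force: [0.4, -0.3, -0.2]
opening: -0.004
```

Emit:
{"api": "apply_moves", "payload": {"deltas": "0 0 -3 0 0;0 0 -3 0 0;0 0 -2 0 0;0 0 0 0 0;0 0 0 0 0"}}

```text
t: 21.2
tcp_pos: [524.9, -82.1, 183.4]
eef_rot: [[-0.983, 0.183, 0.0], [0.183, 0.983, 0.0], [0.0, 0.0, -1.0]]
contact_force: [0.4, 0.2, 0.4]
opening: 0.003
```

Emit:
{"api": "apply_moves", "payload": {"deltas": "0 0 -1 0 0;0 0 -1 0 0;0 0 0 0 0;0 0 0 0 0"}}

```text
t: 21.6
tcp_pos: [524.5, -84.0, 183.3]
eef_rot: [[-0.983, 0.183, -0.0], [0.183, 0.983, 0.0], [0.0, -0.0, -1.0]]
contact_force: [0.9, 0.4, -0.4]
opening: 0.0
```

Emit:
{"api": "apply_moves", "payload": {"deltas": "0 0 -1 0 0;0 0 0 0 0;0 0 -1 0 0;0 0 0 0 0;0 0 -0.5 0 0;0 0 0 0 0;0 0 0 0 0"}}

```text
t: 22.3
tcp_pos: [524.1, -86.5, 183.4]
eef_rot: [[-0.983, 0.183, 0.0], [0.183, 0.983, -0.0], [-0.0, -0.0, -1.0]]
contact_force: [-0.6, -0.6, 0.3]
opening: -0.005
```

Run:
```python
from h import *
im,d,s=shot('wrist','w6'); print(s['t'],s['tcp_pos'],s['contact_force'])
cv2.imwrite('pics/w6c.png',cv2.resize(im[220:400,120:400],None,fx=2.5,fy=2.5))
```

```text
22.3 [524.12788634 -86.51074332 183.37671386] [-0.62761806 -0.64250598  0.25683766]
```

View pics/w6c.png

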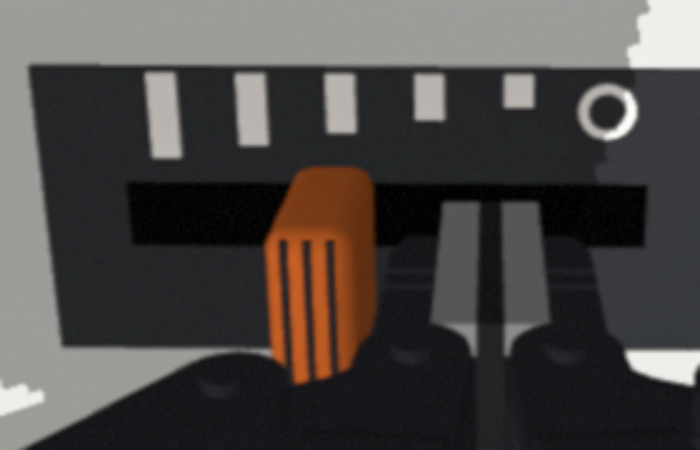

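The cap base at crop (335,172) now lines up with the third bar (341,100), so it has jumped. I'll back off and check by measurement.

Emit:
{"api": "apply_moves", "payload": {"deltas": "0 0 5 0 0;0 0 8 0 0;0 0 0 -20 0;0 0 0 -40 0;0 0 0 -40 0;0 0 20 0 0;0 0 0 0 0;0 0 0 0 0;0 0 0 0 0"}}

```text
t: 23.25
tcp_pos: [529.5, -54.0, 282.4]
eef_rot: [[-0.983, 0.183, -0.002], [0.183, 0.983, 0.0], [0.002, -0.0, -1.0]]
contact_force: [-0.3, 0.9, 0.3]
opening: 0.0
```

Run:
```python
from h import *
im,d,s=shot('wrist','w7'); print(s['t'],s['tcp_pos'],s['contact_force'])
cv2.imwrite('pics/w7c.png',cv2.resize(im[120:420,80:480],None,fx=2,fy=2))
```

```text
23.25 [529.50285247 -53.97669002 282.40216096] [-0.25014482  0.89488136  0.3236034 ]
```

View pics/w7c.png

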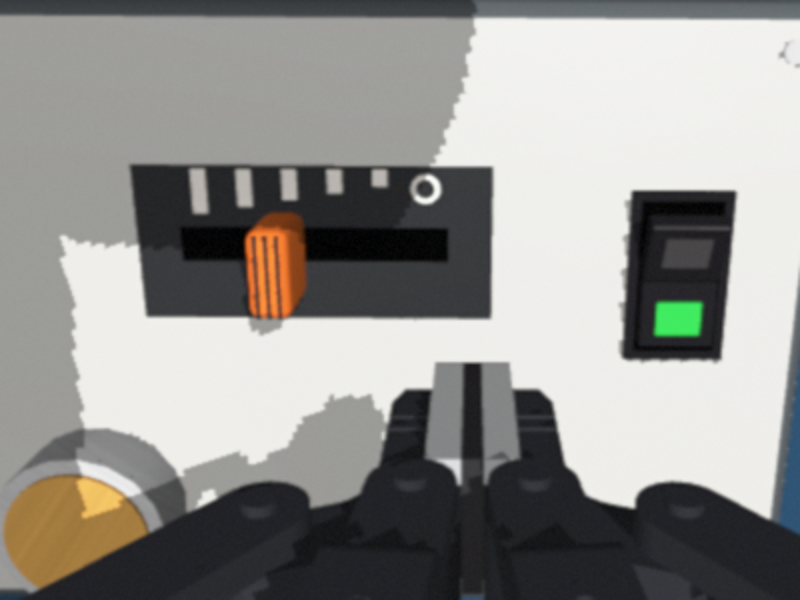

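The cap top is now at crop (267,274), which is 26 px further on, and the rocker is on.

Run:
```python
from h import *
a=w('wrist','w3',120+301/2,120+267/2,226); b=w('wrist','w7',80+267/2,120+274/2,226); print(b,'travel',np.linalg.norm(a-b))
q=w('wrist','w7',80+289/2,120+184/2,190);r=w('wrist','w7',80+425/2,120+189/2,190);y=(r-q)/np.linalg.norm(r-q);print('cap rel bar3',(b-q)[:2]@y[:2])
def z(u,v): return np.median([w('wrist','w7',u+i,v+j)[2] for i in range(-4,5) for j in range(-2,3)])
print([round(z(419,v),1) for v in (286,274,262,250,238)])
```

```text
[ 518.91933772 -110.41920058  226.        ] travel 42.05057982265633
cap rel bar3 0.9592686723555531
[np.float64(196.9), np.float64(196.9), np.float64(196.4), np.float64(200.8), np.float64(204.2)]
```

The travel measures 42.05 mm and the rocker is on, so I'm handing in.

```bash
python3 -c "
from workcell import job; print(job.sign_off())"
```

```text
the job is handed in; nothing more can be done
None
```

The extractor is switched on and the speed lever is in the third notch. I handed the job in at about 23 s with the arm clear of everything.

**Last checks:**
- **Rocker:** depth shows the green half level at 196.5 mm and the near half raised to 204 mm, so it is on.
- **Lever:** travel measures 42.05 mm, and the cap is within 1 mm of the third bar. Pushes stayed at about 6 N, with the fingers shut and only on one side of the lever.
- **Arm:** it is about 30 mm or more above the lever, and the force reading is within noise.

**Checks that failed or disagreed:**
- **First rocker press missed:** depth showed the rocker still off. The fingertips turned out to end about 25–30 mm behind the stated TCP. I pressed again with that offset and it snapped over.
- **Lever stopped early once:** I first let go with it balanced at about 35.5 mm, on the hump between notches 2 and 3. A further push of about 2.5 mm dropped it into notch 3. In my measurements it never went beyond that.
- **Loose objects only partly checked:** I compared overhead pictures before the final push. The reel was unmoved. The fan module, bottle and tin gave no usable match, probably because the arm was in view. I felt no contact with any of them, and the tin stayed in the same place in the last two wrist pictures.

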